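Set up the top blank from the stock rack in the drill vise

ROBOT

A 6-joint arm with a two-finger parallel gripper is mounted at the origin on the work surface. World frame = base frame: x ahead of the robot, y to its left, z up, the work surface at z = 0. Lengths are in m, angles in rad, forces in N, time in s.
With the tool pointing down it reaches from about 0.375 to 0.975 m from the base axis. Payload 3.8 kg.
Tool frame: the origin (TCP) lies at the very end of the fingers, on their centre line; the grasp point (between the pads) lies 19 mm behind it; z points along the fingers, y is the line along which they close (so a half turn about z gives the same grasp; the last joint's range is limited). The gripper opens to 88 mm and grips with 3 to 60 N. Pads are 18 mm wide; open, the fingers measure 123 mm over their backs; the gripper's body (75 mm by 187 mm) begins 45 mm behind the grasp point.
Start: joints at [-1.206, 0.264, 1.604, -0, 1.274, -0.037], TCP at [0.264, -0.621, 0.239] pointing down, gripper open.
Joint ranges: [-2.63, 2.63], [-0.94, 2.18], [0.31, 2.57], [-1.31, 4.45], [0, 2.66], [-2.55, 2.55]. Speed limits (rad/s): [2.57, 2.57, 3.14, 3.14, 3.14, 3.14].

INTERFACE

Orientations are given as a rotation vector (axis times angle).
In Python, from workcell import readout, get_image, manip gives the robot as it stands.
- The arm moves only by the tool arm_command, never from a script. Its argument "steps" is one flat list of numbers, 6 for each row, row after row: the shift along the tool's x, y, z in cm, then the turn, a rotation vector about the tool's x, y, z in degrees. A call has 1 to 20 rows; each row is the pose to reach, as a shift and turn from the pose commanded when the call began, along the tool's axes at that moment; what a row does not reach only later rows make up. A row lasts 1/12 s, in which the tool goes at most 41.7 mm and 7.16 degrees, less where a joint would pass 70% of its speed; a pose out of reach is approached as far as the arm can. A call with a gripper value outside its range is refused whole. "claw" is the finger opening in cm, from 0 to 8.81, set as the call begins (left out, the last holds). The fingers move at their own pace and stop on an object; the grip force is fixed at half the most. Time passes only in rows, so rows that repeat a pose let the fingers close. It gives the time, the measured TCP pose, the force, the opening and the grip force at its end, in the units of the state.
- readout.state(): the state, without advancing time (a new reading comes with each control period).
- get_image(name): name is "scene" or "top" or "wrist"; returns a dict with "pixels" (384x512x3 uint8, red, green, blue), "mtx" (3x3 intrinsics, pixels), "origin" and "attitude" of the camera in the world. Camera axes: x right, y down, z forward; pixel columns grow to the right and rows downward; lengths in m; the calibration is good to about 2 mm. The wrist camera is an equidistant fisheye: a pixel r from the principal point sees the ray r / f radians off the axis. A picture is of the moment at which its call begins. There is no depth.
- manip.finish_job(): hands the job in; it is judged then, once.
The state is a dict: "t": time; "joint_positions": joint angles; "dq": joint speeds; "joint_efforts": joint torques, N m; "ee_pos": TCP position; "tcp_rot": TCP orientation; "wrist_force": force on the tool from outside, world axes, zero at the start; "wrist_torque": the same for the moment, N m; "opening": opening from 0.0 (shut) to 1.0 (fully open); "finger_force": force on a finger pad.
Only numpy, scipy, OpenCV 4.12 (cv2) and the standard library are available. Lean on these libraries where they do the work, as an engineer would, in place of code of your own. Each camera call takes 0.05 s, during which the arm holds its last target. There are 200 camera calls.

TASK

Set up the next aluminium blank for drilling: slide only the top one out from under the rack's shelf towards the open front, keeping it level and leaving the rest of the pile as it lies. Lay it flat on the bed of the open vise, midway along the jaws with its long edges facing them; set it down, do not drop it. Then let go of it and push the vise's sliding jaw up until the blank is nipped between both jaws, and leave everything else on the bench alone.

Things in the scene. Friction and masses are not known exactly. Their poses are not given: they have to be found in the camera images.
- rack: Fixed low green sheet-steel stock rack, open front and back, 320 mm wide (own y). Origin: at its foot on the bench; own +x points into the rack, the front is the -x side: front plane at x = -100, back at +65. Two bays, centred at own y = +78 and -78: the aluminium pile lies in either one, rust-brown steel flats in the other. Both piles stick out about 35 in front of the front plane.
- shelf_edge (a point): Middle of the lower front edge of the rack's shelf (own x = -100 of the rack), 99 mm above the bench; axes as the rack's. The shelf, 10 thick, covers both bays, 24 above the aluminium pile, and carries fastener bins up to 164 above the bench, their fronts flush with this edge: no room there for an upright gripper close to the rack.
- blank1: Top blank of the aluminium pile, the one to take: bright flat bar 160 mm long (own x, along the rack's x within 4 degrees), 60 wide (own y), 12 thick (own z), 0.23 to 0.44 kg, lying flat. Origin: centre of its underside, 63 above the bench at the start. Its front end is at own x = -80. It stays balanced on the blank below until drawn out about 75.
- blank2: Second aluminium blank, same size, right under blank1; leave it lying. Origin: centre of underside. Each blank lies within 1.5 mm each way and 0.7 degrees of the one below.
- blank3: Third aluminium blank, same size, to be left lying.
- blank4: Lowest aluminium blank, same size, on the plywood board (27 above the bench); to be left lying.
- flat1: Top rust-brown steel flat of the pile of three in the other bay, 160 x 60 x 12, its top 63 above the bench; leave alone. Origin: centre of underside.
- vise: Blue fixed drill vise, 270 mm long (own x), 130 wide (own y). Origin: on the bench under the bed. The flat bed (two bright ways) is 36 above the bench. Fixed jaw at the +x end, its face at own x = +65; sliding jaw face at own x = -57 plus its travel, so the gap is 122 minus travel. Jaws 126 wide, centred on own y = 0, about 26 above the bed. A blank goes in with its own x along the vise's y.
- bed (a point): Point on the vise's bed, 36 above the bench, on its centre line, midway in the fully open gap; axes as the vise's.
- jaw (a joint): Travel of the vise's sliding jaw in m: 0 fully open, grows as it moves along the vise's own +x towards the fixed jaw, limit 0.110; reads 0.062 with a blank nipped by its 60 mm width. The quick action is released: the jaw slides by hand with about 4 N and stays where it is left. Starts 0 to 6 mm from fully open.
- jaw_hub (a point): Centre of the flat outer end face (32 mm across, facing the vise's own -x) of the dark hub on the sliding jaw, 54 above the bench, 90 behind the jaw's face; a 100 mm tommy bar crosses the hub 16 behind it. The place to push the jaw, along the vise's +x. Moves with the jaw; the base under it is up to 36 above the bench.
- hammer: Hammer lying on the bench left of the rack, about 250 long, head towards the robot; leave alone.
- oil_bottle: Yellow oil bottle, 66 across, 170 tall, standing to the right of the vise; leave alone. Origin at its foot.
- grease_tin: Steel grease tin, 84 across, 75 tall, standing between the rack and the vise; leave alone. Origin at its foot.
Things that resemble listed ones, but are neither listed nor needed, are in the scene too. Leave any black or blue look-alike of the blank1 alone.

How it is judged:
On the way, in this order (a step that is already met when the one before it is completed fails the run):
1. the top blank has been drawn out in front of the rack, clear of the pile (x of blank1 in the frame of rack below -0.18 m and horizontal distance between blank1 and blank2 above 0.12 m), for 0.05 s.
2. the blank lies flat on the vise bed between the open jaws and has been let go (z of blank1 in the frame of vise between 0.033 and 0.04 m and horizontal distance between blank1 and bed below 0.05 m and angle between blank1's own z axis and vertical below 0.06 rad and contact force between the fingers and blank1 below 0.1 N and value of joint jaw below 0.05 m), for 0.2 s.
At the end, for the whole second after the job is handed in: blank1 lies flat on the vise bed (within 3 mm of height, 3.5 degrees of tilt), within 30 mm of mid-jaw, nipped by its long edges: jaw joint 0.0595 to 0.0645 m, blank square to the jaws within 3 degrees, at rest; the three lower blanks are within 8 mm of where they started (z of blank1 in the frame of vise between 0.033 and 0.04 m and y of blank1 in the frame of vise between -0.03 and 0.03 m and angle between blank1's own z axis and vertical below 0.06 rad and angle between the x axis of blank1 and the y axis of vise, either way round below 0.05 rad and value of joint jaw between 0.0595 and 0.0645 m and linear speed of blank1 below 0.02 m/s and distance of each of blank2, blank3, blank4 from where it was at the start of the episode below 0.008 m); the robot touches nothing.
It fails at once if a lower blank was dragged (more than 8 mm) or twisted (second blank more than 5 degrees from the rack's x) (distance of any of blank2, blank3, blank4 from where it was at the start of the episode above 0.008 m or angle between the x axis of blank2 and the x axis of rack, either way round above 0.09 rad).
It fails at once if the blank was tipped more than 20 degrees from level (angle between blank1's own z axis and vertical above 0.35 rad).
It fails at once if the blank was let go in the air over the vise, more than 15 mm above the bed (horizontal distance between blank1 and bed below 0.13 m and z of blank1 in the frame of vise above 0.051 m and contact force between each of the fingers, vise and blank1 below 0.1 N).
It fails at once if the steel flats in the other bay were disturbed (10 mm) (distance of flat1 from where it was at the start of the episode above 0.01 m).
It fails at once if the hammer, the oil bottle or the grease tin was moved (20 mm) (distance of any of hammer, oil_bottle, grease_tin from where it was at the start of the episode above 0.02 m).
It also fails if it takes over 64 s, if anything falls off the work surface, if the arm or the gripper's body presses on something with over 40 N, if the wrist force passes 120 N, or if a joint passes its speed limit or range.

## Working session

There is one attempt and no reset: what is moved stays moved. The work goes in short steps, Python scripts to look and compute and a tool call to move; the robot and the scene stay as the last step left them, time stands still between calls to the robot, and variables do not carry over. Pictures are saved under pics/ and viewed, at most 14 in all, crops included, and the job is handed in when it is done.

Besides the shell and the picture viewer there is one more tool, called after "Request:" as a command line: name --argument value ..., lists and objects as JSON in quotes. arm_command: Moves the arm, as the interface text tells. Its arguments: {"type":"object","properties":{"steps":{"type":"array"},"claw":{"type":"number"}},"required":["steps"]}

```bash
mkdir -p pics; ls
python3 - <<'E'
from workcell import readout,get_image,manip
import cv2,numpy as np
ims=[]
for n in("scene","top"):
    d=get_image(n); cv2.imwrite(f"pics/{n}0.png",d["pixels"][...,::-1]); np.savez(f"{n}0.npz",**d)
    print(n,d["mtx"],d["origin"],d["attitude"])
s=readout.state();print(s)
E
```

```text
pics
scene [[367.37456191   0.         257.41751282]
 [  0.         367.37456191 192.22171541]
 [  0.           0.           1.        ]] [1.30416774 0.35094182 0.71976506] [-1.32406372 -2.0246124   1.0649074 ]
top [[467.73421585   0.         261.89702024]
 [  0.         467.73421585 193.74350128]
 [  0.           0.           1.        ]] [ 0.20317929 -0.00360451  1.60766832] [-2.00787766  2.2141182  -0.22661123]
{'t': 0.1, 'joint_positions': array([-1.20589761e+00,  2.64665613e-01,  1.60518953e+00, -5.34009982e-06,
        1.27372632e+00, -3.69113110e-02]), 'dq': array([-0.00056104, -0.00209993, -0.00380902, -0.00123467,  0.00048141,
       -0.0012641 ]), 'joint_efforts': array([-1.37197403e-04, -5.03619790e+01, -3.58070183e+01,  7.30950502e-02,
        2.33547430e-02, -7.40396058e-05]), 'ee_pos': array([ 0.26374756, -0.62065638,  0.23754662]), 'tcp_rot': array([-3.07648147e+00, -6.26535383e-01,  5.17613715e-04]), 'wrist_force': array([ 0.69013286, -0.003391  , -0.15404425]), 'wrist_torque': array([-0.0360161 ,  0.07474213, -0.09167902]), 'finger_force': 0.0, 'opening': 1.0010222076929154}
```

View pics/scene0.png

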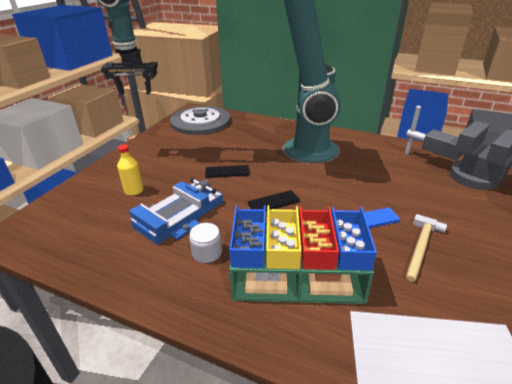

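View pics/top0.png

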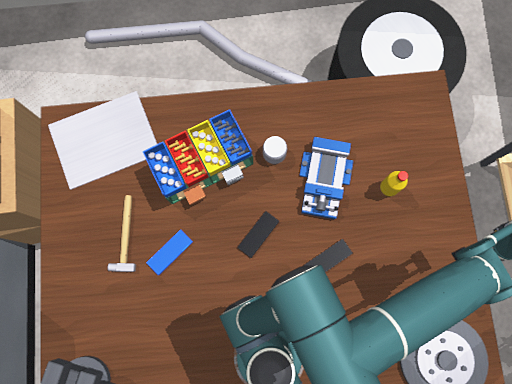

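The scene view shows the rack with bins (centre about (300,255)), the vise (178,210), tin (206,243), and bottle (131,172). In the top view the bright aluminium pile sticks out at (233,174), the steel pile at (194,195), the vise is at (327,178) with its hub towards the robot at (321,207), and the tin is at (275,150).

```bash
cat > h.py <<'E'
import numpy as np,cv2
from scipy.spatial.transform import Rotation as R
def rays(d,px):
    px=np.atleast_2d(np.float64(px));K=d["mtx"]
    v=np.c_[(px[:,0]-K[0,2])/K[0,0],(px[:,1]-K[1,2])/K[1,1],np.ones(len(px))]
    if d.get("fish"):
        r=np.hypot(v[:,0],v[:,1]);v=np.c_[v[:,:2]/r[:,None]*np.sin(r)[:,None],np.cos(r)]
    return v@R.from_rotvec(d["attitude"]).as_matrix().T
def onplane(d,px,z):
    v=rays(d,px);o=np.array(d["origin"]);return o+v*((z-o[2])/v[:,2])[:,None]
def tri(d1,p1,d2,p2):
    A=0;b=0
    for d,p in((d1,p1),(d2,p2)):
        v=rays(d,p)[0];v/=np.linalg.norm(v);M=np.eye(3)-np.outer(v,v);A=A+M;b=b+M@d["origin"]
    return np.linalg.solve(A,b)
def project(d,X):
    c=(np.atleast_2d(X)-d["origin"])@R.from_rotvec(d["attitude"]).as_matrix()
    if d.get("fish"):
        r=np.hypot(c[:,0],c[:,1]);t=np.arctan2(r,c[:,2]);v=c[:,:2]/r[:,None]*t[:,None]
    else: v=c[:,:2]/c[:,2:]
    K=d["mtx"];return v*[K[0,0],K[1,1]]+K[:2,2]
def load(f):
    d=dict(np.load(f));d["fish"]="wrist" in f;return d
E
python3 - <<'E'
import cv2
from h import *
t=load("top0.npz");s=load("scene0.npz")
for n,p,z in[("al front",(233,174),.07),("vise hub",(321,207),.054),("tin",(275,150),.075),("bottle",(403,177),.17),("hammerhead",(121,268),.02),("binBR",(251,159),.164),("binBL",(174,199),.164)]:print(n,onplane(t,p,z).round(3))
a=cv2.imread("pics/top0.png")[100:230,150:360];cv2.imwrite("pics/c1.png",cv2.resize(a,None,fx=3.8,fy=3.8,interpolation=2))
E
```

```text
al front [[0.606 0.064 0.07 ]]
vise hub [[ 0.467 -0.221  0.054]]
tin [[ 0.675 -0.086  0.075]]
bottle [[ 0.517 -0.475  0.17 ]]
hammerhead [[0.331 0.468 0.02 ]]
binBR [[ 0.625 -0.002  0.164]]
binBL [[0.519 0.252 0.164]]
```

View pics/c1.png

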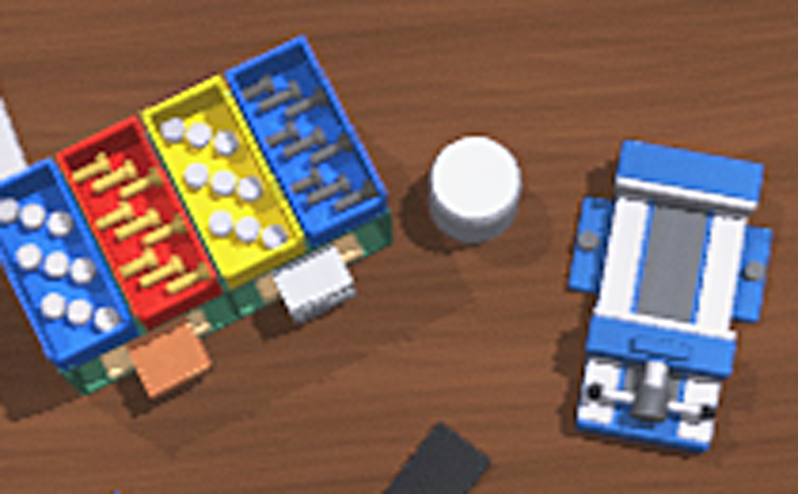

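The crop shows the bright blank at (315,283) in front of the yellow bin and the orange-brown flats at (172,360). The vise has its fixed jaw at (690,175) and sliding jaw at (660,345), with the hub at (652,390) and the tin at (475,188).

```bash
cat >> h.py <<'E'
def pose(x,y,z,yaw,tilt):
    """tool z = down tilted by tilt(deg) toward heading yaw(deg); tool y horizontal, perpendicular to heading"""
    a,b=np.radians([yaw,tilt]);hd=np.array([np.cos(a),np.sin(a),0])
    zt=hd*np.sin(b)-np.array([0,0,np.cos(b)]);return np.array([x,y,z]),zt,hd
def plan(tp,yaw,tilt,flip=False,cur=None):
    from workcell import readout
    s=readout.state() if cur is None else cur
    p,zt,hd=pose(*tp,yaw,tilt)
    yt=np.cross([0,0,1],hd)*(1 if flip else -1); xt=np.cross(yt,zt)
    Rt=R.from_matrix(np.c_[xt,yt,zt]); Rc=R.from_rotvec(s["tcp_rot"])
    d=Rc.inv().apply(p-s["ee_pos"])*100; w=(Rc.inv()*Rt).as_rotvec()*180/np.pi
    print("shift cm",d.round(2),"rot deg",w.round(2)); return d,w
E
python3 - <<'E'
from h import *
from workcell import readout,get_image
t=load("top0.npz")
s=readout.state();M=R.from_rotvec(s["tcp_rot"]).as_matrix();print(M.round(3))
d=get_image("wrist");c=R.from_rotvec(d["attitude"]).as_matrix();print(d["mtx"],(M.T@(d["origin"]-s["ee_pos"])).round(3),(M.T@c).round(2))
q=lambda u,v:(150+u/3.8,100+v/3.8)
P=onplane(t,[q(622,143),q(763,163)],.062)
P2=onplane(t,[q(590,318),q(735,345)],.062)
for p in(P,P2):
    e=p[0]-p[1];print(p.round(3),np.linalg.norm(e),"yaw",np.degrees(np.arctan2(-e[0],e[1])))
B=onplane(t,[q(288,321),q(355,291)],.075);e=B[0]-B[1];print(B,np.linalg.norm(e),np.degrees(np.arctan2(-e[0],e[1])))
for fl in(0,1):plan((.50,-.03,.36),22,0,fl)
E
```

```text
[[ 0.92   0.391 -0.001]
 [ 0.391 -0.92   0.002]
 [ 0.    -0.002 -1.   ]]
[[297.31863964   0.         254.39545532]
 [  0.         297.31863964 190.55644582]
 [  0.           0.           1.        ]] [ 0.075  0.002 -0.147] [[ 0.   -0.96 -0.29]
 [ 1.   -0.    0.  ]
 [-0.   -0.29  0.96]]
[[ 0.71  -0.225  0.062]
 [ 0.678 -0.35   0.062]] 0.12909771064939127 yaw -14.157933459643418
[[ 0.55  -0.177  0.062]
 [ 0.513 -0.302  0.062]] 0.13078725006222777 yaw -16.49905199636497
[[0.57080804 0.09081444 0.075     ]
 [0.59224073 0.02932623 0.075     ]] 0.06511651805192682 19.21680711782089
shift cm [ 44.84 -45.15 -12.15] rot deg [-0.1  -0.    1.02]
shift cm [ 44.84 -45.15 -12.15] rot deg [ 0.0000e+00 -1.5000e-01 -1.7898e+02]
```

Request:
arm_command --steps '[44.8,-45.1,-12,0,0,-1,44.8,-45.1,-12,0,0,-1,44.8,-45.1,-12,0,0,-1,44.8,-45.1,-12,0,0,-1,44.8,-45.1,-12,0,0,-1,44.8,-45.1,-12,0,0,-1,44.8,-45.1,-12,0,0,-1,44.8,-45.1,-12,0,0,-1,44.8,-45.1,-12,0,0,-1,44.8,-45.1,-12,0,0,-1,44.8,-45.1,-12,0,0,-1,44.8,-45.1,-12,0,0,-1,44.8,-45.1,-12,0,0,-1,44.8,-45.1,-12,0,0,-1,44.8,-45.1,-12,0,0,-1,44.8,-45.1,-12,0,0,-1,44.8,-45.1,-12,0,0,-1,44.8,-45.1,-12,0,0,-1,44.8,-45.1,-12,0,0,-1,44.8,-45.1,-12,0,0,-1]'

```text
t: 1.82
ee_pos: [0.4993, -0.0321, 0.3581]
tcp_rot: [3.073, 0.652, -0.002]
wrist_force: [-0.8, -0.5, 0.0]
opening: 1.003
finger_force: 0.0
```

Run:
```python
from workcell import readout,get_image
import cv2,numpy as np
s=readout.state();print(s["t"],s["ee_pos"],s["tcp_rot"])
d=get_image("wrist");np.savez("wrist1.npz",**d);cv2.imwrite("pics/w1.png",cv2.resize(d["pixels"][...,::-1],(800,600),interpolation=2))
```

```text
1.8167 [ 0.49927303 -0.03209014  0.3580866 ] [ 3.07313469e+00  6.51553482e-01 -1.95209582e-03]
```

View pics/w1.png

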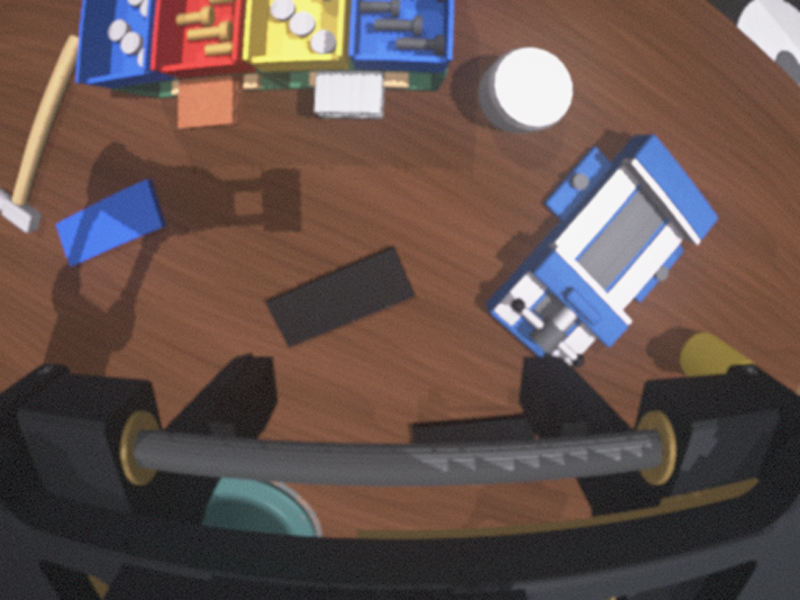

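The wrist view shows the blank's front end at about (348,95) in the 800-wide picture, the flats at (206,100), the vise at (605,245) with hub at (550,325), the tin at (528,90), and black/blue look-alikes lying on the bench.

Request:
arm_command --steps '[1.5,-5.6,13.8,0,0,4,1.5,-5.6,13.8,0,0,4,1.5,-5.6,13.8,0,0,4,1.5,-5.6,13.8,0,0,4,1.5,-5.6,13.8,0,0,4,1.5,-5.6,13.8,0,0,4,1.5,-5.6,13.8,0,0,4]'

```text
t: 2.45
ee_pos: [0.492, 0.0252, 0.2225]
tcp_rot: [3.093, 0.544, 0.004]
wrist_force: [0.5, 0.4, 0.8]
opening: 0.997
finger_force: 0.0
```

Run:
```python
from workcell import readout,get_image
import cv2,numpy as np
s=readout.state();print(s["t"],s["ee_pos"],s["tcp_rot"])
d=get_image("wrist");np.savez("wrist2.npz",**d);cv2.imwrite("pics/w2.png",cv2.resize(d["pixels"][0:200,100:360][...,::-1],None,fx=3,fy=3,interpolation=2))
```

```text
2.45 [0.49199599 0.02521047 0.22253917] [3.09321923 0.54420709 0.00390985]
```

View pics/w2.png

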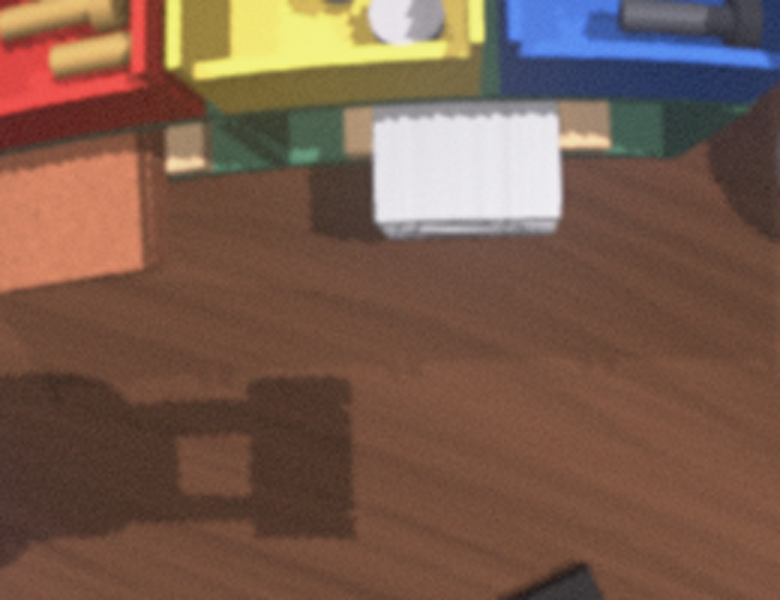

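The close view shows the bright top face with front corners at crop (374,220) and (560,217), a thin strip of the stack's front faces below it, and the shelf edge behind it at about row 100.

Run:
```python
from h import *
w1=load("wrist1.npz");w2=load("wrist2.npz")
def face(d,x0,y0,x1,y1,th=225):
    g=d["pixels"][y0:y1,x0:x1].astype(int)
    m=((g.min(2)>185)&(g.max(2)-g.min(2)<25)).astype(np.uint8)
    cs,_=cv2.findContours(m,0,1);c=max(cs,key=cv2.contourArea)
    b=cv2.boxPoints(cv2.minAreaRect(c))+[x0,y0];print(cv2.contourArea(c),b.round(1).tolist());return b
def fl(b):
    b=b[np.argsort(b[:,1])][2:];return b[np.argsort(b[:,0])]
b1=face(w1,195,44,250,80);b2=face(w2,215,36,300,85)
f1,f2=fl(b1),fl(b2)
for a,b in zip(f1,f2):print("tri",tri(w1,a,w2,b).round(4))
for w,f in((w1,f1),(w2,f2)):
    p=onplane(w,f,.075);e=p[0]-p[1];print(p.round(4),np.linalg.norm(e),np.degrees(np.arctan2(-e[0],e[1])))
p=onplane(w2,[(225,40),(224.7,73.3),(285.7,39.3),(286.7,72.3)],.075)
for i in(0,2):
    e=p[i]-p[i+1];print("side",np.degrees(np.arctan2(e[1],e[0])),np.linalg.norm(e))
```

```text
945.5 [[201.4, 71.0], [202.1, 46.1], [244.2, 47.2], [243.5, 72.1]]
2011.5 [[224.4, 38.4], [285.6, 37.1], [286.4, 71.9], [225.1, 73.3]]
tri [0.5834 0.0866 0.0669]
tri [0.6056 0.0293 0.0652]
[[0.5829 0.0848 0.075 ]
 [0.6043 0.0283 0.075 ]] 0.060358773200752114 20.765531267062087
[[0.5831 0.0856 0.075 ]
 [0.6047 0.0301 0.075 ]] 0.05960283248656889 21.304595610736794
side 19.514724678707296 0.033963734854016055
side 21.560318291865812 0.03371516665900607
```

Run:
```python
from h import *
g=np.array([.608,.063,.071]);_,zt,hd=pose(*g,21,40)
plan(g-.07*zt,21,40);print(g-.07*zt)
```

```text
shift cm [7.6  0.45 9.9 ] rot deg [ 0.47 39.78 -0.98]
[0.56599342 0.04687519 0.12462311]
```

Request:
arm_command --steps '[2,0.4,2.5,0,7,0,4,0.4,5,0,14,0,6,0.4,7.5,0.5,21,0,7.6,0.4,9.9,0.5,28,-1,7.6,0.4,9.9,0.5,35,-1,7.6,0.4,9.9,0.5,39.8,-1,7.6,0.4,9.9,0.5,39.8,-1,7.6,0.4,9.9,0.5,39.8,-1,7.6,0.4,9.9,0.5,39.8,-1]'

```text
t: 3.25
ee_pos: [0.5642, 0.0472, 0.1231]
tcp_rot: [-2.793, -0.516, -1.015]
wrist_force: [0.8, -0.6, 0.1]
opening: 0.999
finger_force: 0.0
```

Run:
```python
from h import *
from workcell import get_image
g=np.array([.608,.063,.071]);plan(g,21,40)
d=get_image("wrist");np.savez("wrist3.npz",**d);cv2.imwrite("pics/w3.png",cv2.resize(d["pixels"][...,::-1],(800,600),interpolation=2))
```

```text
shift cm [0.23 0.1  6.98] rot deg [-0.04  0.05 -0.07]
```

View pics/w3.png

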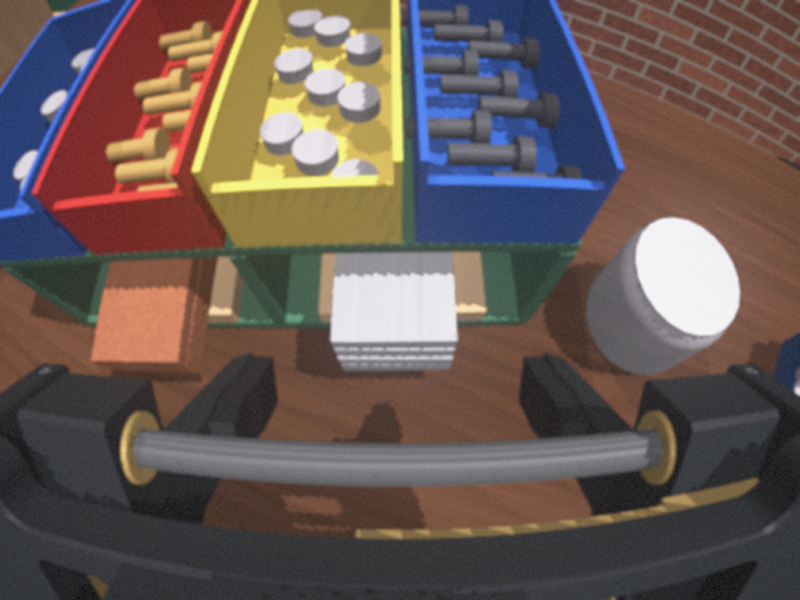

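The tilted view shows the blank's front top edge from about (332,341) to (457,340), centred between the fingertips (275 and 522). The lower blanks are visible as thin strips beneath it, and the tin is well to the right.

Run:
```python
from h import *
w2=load("wrist2.npz");w3=load("wrist3.npz")
for a,b in(((212.5,218.4),(224.9,73.3)),((292.5,217.8),(286.5,72.1))):
    print(tri(w3,a,w2,b).round(4),onplane(w3,a,.075).round(4))
```

```text
[0.5833 0.0858 0.0732] [[0.583  0.0851 0.075 ]]
[0.6046 0.03   0.0752] [[0.6046 0.03   0.075 ]]
```

Request:
arm_command --steps '[0.1,0.1,2.5,0,0,0,0.2,0.1,4.5,0,0,0,0.2,0.1,6,0,0,0,0.2,0.1,7,0,0,0,0.2,0.1,7,0,0,0,0.2,0.1,7,0,0,0,0.2,0.1,7,0,0,0]'

```text
t: 3.88
ee_pos: [0.6085, 0.0643, 0.0708]
tcp_rot: [-2.792, -0.52, -1.014]
wrist_force: [0.2, 0.0, 0.3]
opening: 1.002
finger_force: 0.0
```

Run:
```python
from h import *
from workcell import readout
s=readout.state();print(s["ee_pos"],s["wrist_force"])
plan((.608,.063,.071),21,40)
```

```text
[0.60846444 0.06431175 0.07084217] [0.23956721 0.03337662 0.3348865 ]
shift cm [-0.06  0.11 -0.07] rot deg [-0.14  0.08  0.06]
```

Request:
arm_command --steps '[0,0.1,-0.05,0,0,0,0,0.1,-0.05,0,0,0,0,0.1,-0.05,0,0,0,0,0.1,-0.05,0,0,0,0,0.1,-0.05,0,0,0,0,0.1,-0.05,0,0,0,0,0.1,-0.05,0,0,0,0,0.1,-0.05,0,0,0,0,0.1,-0.05,0,0,0,0,0.1,-0.05,0,0,0]' --claw 5.5

```text
t: 4.72
ee_pos: [0.6071, 0.0636, 0.07]
tcp_rot: [-2.792, -0.52, -1.011]
wrist_force: [-5.4, -1.3, 5.5]
opening: 0.676
finger_force: 30.1
```

Request:
arm_command --steps '[0.05,0,-0.06,0,0,0,-0.2,0,-0.3,0,0,0,-0.6,0,-0.65,0,0,0,-1,0,-1,0,0,0,-1.4,0,-1.3,0,0,0,-1.8,0,-1.65,0,0,0,-2.2,0,-2,0,0,0,-2.6,0,-2.3,0,0,0,-3,0,-2.65,0,0,0,-3.4,0,-3,0,0,0,-3.8,0,-3.3,0,0,0,-4.2,0,-3.65,0,0,0,-4.6,0,-4,0,0,0,-4.8,0,-4.15,0,0,0,-4.93,0,-4.26,0,0,0,-4.93,0,-4.26,0,0,0,-4.93,0,-4.26,0,0,0]'

```text
t: 6.13
ee_pos: [0.5463, 0.0398, 0.0707]
tcp_rot: [-2.793, -0.519, -1.01]
wrist_force: [-0.3, -0.2, -1.1]
opening: 0.673
finger_force: 30.0
```

Run:
```python
from h import *
from workcell import get_image
d=get_image("wrist");np.savez("wrist4.npz",**d)
t=get_image("top");np.savez("top4.npz",**t)
a=cv2.resize(d["pixels"][150:330,150:362],None,fx=3.3,fy=3.3);cv2.imwrite("pics/w4.png",a[...,::-1])
```

```text
(no output)
```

View pics/w4.png

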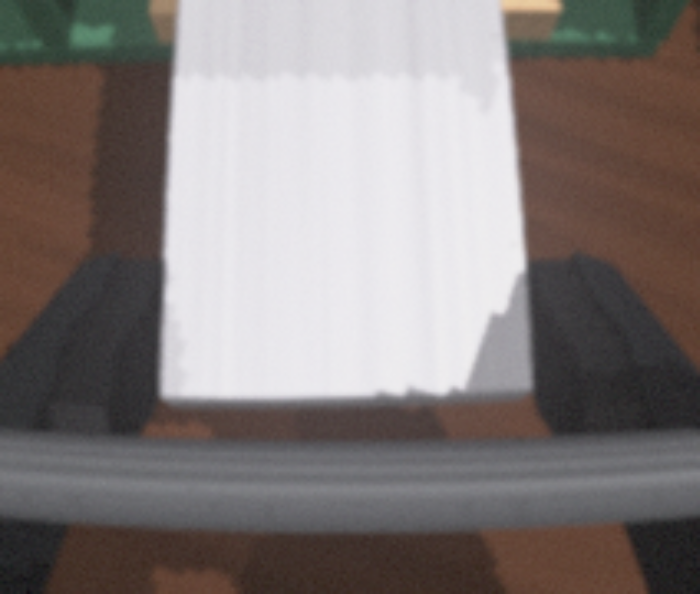

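The blank now sticks out well clear of the shelf, square between the pads, with its front edge at about row 395 in the crop. The lower blanks have stayed behind, hidden under it.

Request:
arm_command --steps '[0,0,0,0,0,0,0,0,0,0,0,0,0,0,0,0,0,0,0,0,0,0,0,0,0,0,0,0,0,0,0,0,0,0,0,0,0,0,-2,0,0,0,0,0,-5,0,0,0,0,0,-8,0,0,0,0,0,-10,0,0,0,0,0,-10,0,0,0,0,0,-10,0,0,0]' --claw 8.8

```text
t: 7.23
ee_pos: [0.4875, 0.0161, 0.149]
tcp_rot: [-2.793, -0.519, -1.016]
wrist_force: [-0.5, 0.0, 0.1]
opening: 0.998
finger_force: 0.0
```

Run:
```python
from h import *
from workcell import get_image,readout
d=get_image("wrist");d["fish"]=1
g=d["pixels"].astype(int);m=((g.min(2)>150)&(g.max(2)-g.min(2)<25)).astype(np.uint8);m[:150]=0;m[:,:180]=0;m[:,330:]=0
cs,_=cv2.findContours(m,0,1);c=max(cs,key=cv2.contourArea);print(cv2.contourArea(c),cv2.boundingRect(c))
ap=cv2.approxPolyDP(c,4,True)[:,0];print(ap.tolist());print(onplane(d,ap,.075).round(4).tolist())
print(readout.state()["ee_pos"])
h=np.array([np.cos(np.radians(21)),np.sin(np.radians(21))])
f=np.array([.533,.0343])+.072*h;g=np.array([*f,.0675]);_,zt,_=pose(*g,21,20)
print(g);plan(g-.08*zt,21,20)
```

```text
3963.5 (218, 150, 72, 59)
[[220, 150], [219, 208], [289, 206], [285, 150]]
[[0.5753, 0.0812, 0.075], [0.5232, 0.0591, 0.075], [0.5461, 0.0047, 0.075], [0.5969, 0.0254, 0.075]]
[0.48713456 0.01653931 0.14780015]
[0.60021779 0.06010249 0.0675    ]
shift cm [ 6.87 -0.    6.41] rot deg [ -0.11 -19.87   0.02]
```

Request:
arm_command --steps '[2,0,1.8,0,-5,-0.5,4,0,3.6,0,-10,-1,5.5,0,5,0,-15,-1,6.9,0,6.4,0,-19.9,-1,6.9,0,6.4,0,-19.9,-1,6.9,0,6.4,0,-19.9,-1,6.9,0,6.4,0,-19.9,-1]'

```text
t: 7.87
ee_pos: [0.5738, 0.052, 0.1397]
tcp_rot: [-2.979, -0.583, -0.518]
wrist_force: [0.3, -0.0, -0.1]
opening: 0.996
finger_force: 0.0
```

Run:
```python
from h import *
from workcell import get_image,readout
d=get_image("wrist");d["fish"]=1
s=readout.state();print(s["ee_pos"])
plan((.6008,.060,.0675),22,20)
g=d["pixels"].astype(int);m=((g.min(2)>150)&(g.max(2)-g.min(2)<25)).astype(np.uint8);m[:150]=0;m[:,:180]=0;m[:,330:]=0
cs,_=cv2.findContours(m,0,1);c=max(cs,key=cv2.contourArea)
ap=cv2.approxPolyDP(c,4,True)[:,0];print(ap.tolist());print(onplane(d,ap,.075).round(4).tolist())
cv2.imwrite("pics/w5.png",cv2.resize(d["pixels"][...,::-1],(800,600),interpolation=2))
```

```text
[0.57266557 0.05139808 0.13971589]
shift cm [0.33 0.23 7.79] rot deg [0.17 0.31 0.12]
[[217, 163], [217, 277], [228, 282], [292, 281], [293, 164]]
[[0.6147, 0.0971, 0.075], [0.5321, 0.0637, 0.075], [0.5317, 0.0543, 0.075], [0.5511, 0.008, 0.075], [0.6363, 0.0421, 0.075]]
```

View pics/w5.png

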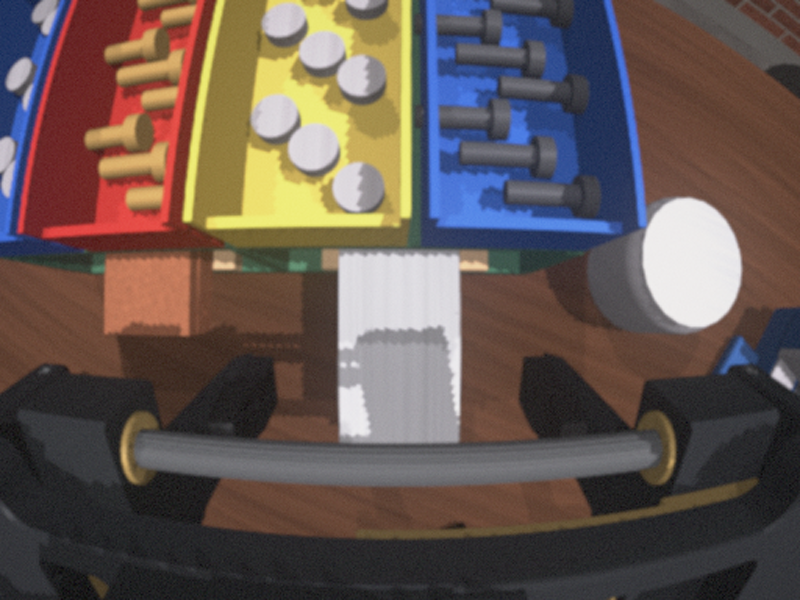

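The blank spans columns 338 to 460 in this view, centred between the fingertips (275, 522), with edges parallel to the tool. There is clear space between the fingers and the bins.

Request:
arm_command --steps '[0.1,0.1,2.5,0,0,0,0.2,0.1,5,0,0,0,0.3,0.1,6.8,0,0,0,0.3,0.1,7.7,0,0,0,0.3,0.1,7.7,0,0,0,0.3,0.1,7.7,0,0,0]'

```text
t: 8.42
ee_pos: [0.6004, 0.0597, 0.0706]
tcp_rot: [-2.981, -0.579, -0.522]
wrist_force: [-0.2, -0.5, 0.5]
opening: 0.998
finger_force: 0.0
```

Run:
```python
from h import *
from workcell import readout
s=readout.state();print(s["ee_pos"],s["wrist_force"])
plan((.6008,.060,.0675),22,20)
```

```text
[0.60042142 0.05965812 0.07059664] [-0.20372437 -0.45338572  0.50860304]
shift cm [-0.06 -0.02  0.31] rot deg [0.32 0.18 0.04]
```

Request:
arm_command --steps '[0,0,0.25,0,0,0,0,0,0.25,0,0,0,0,0,0.25,0,0,0]'

```text
t: 8.67
ee_pos: [0.6032, 0.0602, 0.0701]
tcp_rot: [-2.981, -0.58, -0.528]
wrist_force: [0.2, -0.5, 0.7]
opening: 0.998
finger_force: 0.0
```

Request:
arm_command --steps '[0,0,0,0,0,0,0,0,0,0,0,0,0,0,0,0,0,0,0,0,0,0,0,0,0,0,0,0,0,0,0,0,0,0,0,0,0,0,0,0,0,0,0,0,0,0,0,0,0,0,0,0,0,0]' --claw 5.5

```text
t: 9.42
ee_pos: [0.6026, 0.0606, 0.069]
tcp_rot: [-2.981, -0.58, -0.525]
wrist_force: [-3.6, 2.0, 4.5]
opening: 0.676
finger_force: 30.0
```

Request:
arm_command --steps '[0.05,0,-0.15,0,0,0,0.1,0,-0.28,0,0,0,0.1,0,-0.28,0,0,0,-0.4,0,-0.5,0,0,0,-1.3,0,-0.8,0,0,0,-2.3,0,-1.15,0,0,0,-3.3,0,-1.5,0,0,0,-4.3,0,-1.9,0,0,0,-5.3,0,-2.25,0,0,0,-6.3,0,-2.6,0,0,0,-7.3,0,-3,0,0,0,-8.3,0,-3.35,0,0,0,-9,0,-3.6,0,0,0,-9.3,0,-3.7,0,0,0,-9.3,0,-3.7,0,0,0,-9.3,0,-3.7,0,0,0]'

```text
t: 10.75
ee_pos: [0.5103, 0.0228, 0.0723]
tcp_rot: [-2.981, -0.58, -0.526]
wrist_force: [1.4, 0.0, -2.0]
opening: 0.672
finger_force: 30.0
```

Run:
```python
from h import *
from workcell import get_image,readout
s=readout.state();print(s["ee_pos"],s["wrist_force"],s["opening"])
d=get_image("wrist");np.savez("wrist6.npz",**d);t=get_image("top");np.savez("top6.npz",**t)
a=cv2.resize(d["pixels"],(400,300));b=cv2.resize(t["pixels"][110:230,160:320],(400,300))
cv2.imwrite("pics/w6.png",np.hstack([a,b])[...,::-1])
```

```text
[0.51025547 0.02278231 0.07232207] [ 1.37377338  0.02567933 -1.9536418 ] 0.672173348607685
```

View pics/w6.png

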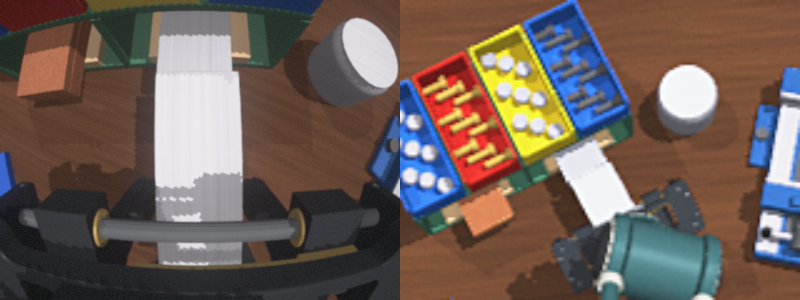

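The blank is held level with its rear end clear in front of the pile (left half, row 72), and blank2 lies behind it in place. The top view (right half) agrees: the blank is out at (600,190) and the tin untouched.

Run:
```python
from h import *
w6=load("wrist6.npz");h=np.array([.927,.375]);n=np.array([-.375,.927])
for z in(.068,.078,.088):
    c=np.array([.5103,.0228])+.086*h
    print(z,project(w6,[[*(c+.03*n),z],[*(c-.03*n),z]]).round(1).tolist())
w=load("wrist1.npz")["pixels"][80:235,305:465];t=load("top6.npz")["pixels"][130:225,290:360]
a=cv2.resize(w,(460,446),interpolation=2);b=cv2.resize(t,(329,446),interpolation=2)
cv2.imwrite("pics/v.png",np.hstack([a,b])[...,::-1]);print(460/160,446/155,329/70,446/95)
```

```text
0.068 [[200.3, 98.1], [300.2, 98.0]]
0.078 [[197.4, 92.0], [302.9, 91.8]]
0.088 [[194.2, 85.2], [305.9, 85.0]]
2.875 2.8774193548387097 4.7 4.6947368421052635
```

View pics/v.png

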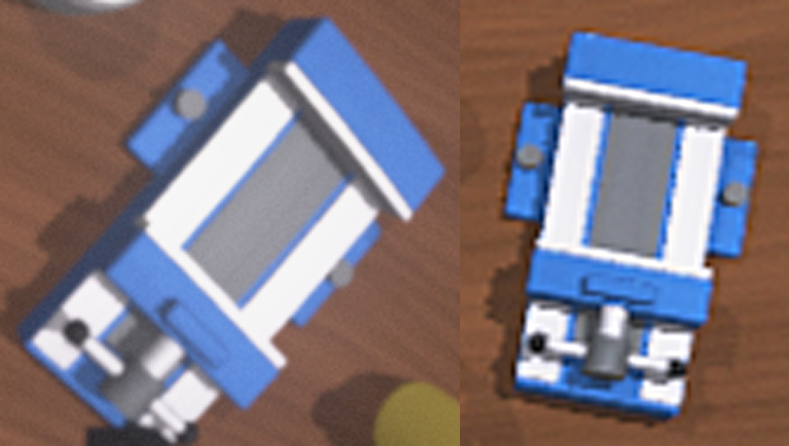

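The zoom shows the open vise. Left (wrist): fixed-jaw face top edge (283,66)–(404,219), sliding-jaw face top edge (150,218)–(284,360). Right (top view): fixed-jaw edge (567,89)–(741,118), sliding-jaw edge (534,245)–(713,272), hub end at (605,370).

Run:
```python
from h import *
w=load("wrist1.npz");t=load("top6.npz")
A=lambda x,y:(305+x/2.875,80+y/2.877)
B=lambda x,y:(290+(x-460)/4.7,130+y/4.695)
F=[((283,66),(567,89)),((404,219),(741,118))];S=[((150,218),(534,245)),((284,360),(713,272))]
mid=[]
for E in(F,S):
    for a,b in E:print(tri(w,A(*a),t,B(*b)).round(4))
    P=[onplane(w,[A(*a) for a,_ in E],.062),onplane(t,[B(*b) for _,b in E],.062)]
    for p in P:
        e=p[0]-p[1];print(p.mean(0).round(4),np.linalg.norm(e).round(4),np.degrees(np.arctan2(-e[0],e[1])).round(1))
    mid.append([p.mean(0) for p in P])
for k in(0,1):
    d=mid[0][k]-mid[1][k];print("gap",np.linalg.norm(d),np.degrees(np.arctan2(d[1],d[0])),(mid[0][k]+mid[1][k])/2)
# bed height check: ways' ends at the fixed jaw (left way outer corner)
print(tri(w,A(147,222),t,B(537,247)))
print("hub",onplane(t,B(603,378),.05))
```

```text
[ 0.6749 -0.2184  0.0566]
[ 0.6391 -0.3427  0.056 ]
[ 0.6587 -0.278   0.062 ] 0.1277 -16.8
[ 0.6525 -0.2789  0.062 ] 0.1285 -15.6
[ 0.5609 -0.1831  0.0533]
[ 0.5255 -0.3071  0.0579]
[ 0.546  -0.2443  0.062 ] 0.1283 -16.7
[ 0.539  -0.2421  0.062 ] 0.13 -14.5
gap 0.1175613234190382 -16.619432234576635 [ 0.60236651 -0.26113999  0.062     ]
gap 0.11929382996553291 -17.9281905854694 [ 0.59573498 -0.26049925  0.062     ]
[ 0.55902092 -0.18481045  0.04984099]
hub [[ 0.4554768  -0.21845137  0.05      ]]
```

Request:
arm_command --steps '[0.3,0,-0.9,0,0,0,1,0,-2.7,0,0,0,1.8,0,-4.9,0,0,0,2.6,0,-7.1,0,0,0,3.4,0,-9.3,0,0,0,4.1,0,-11.2,0,0,0,4.4,0,-12.2,0,0,0,4.4,0,-12.2,0,0,0]'

```text
t: 11.52
ee_pos: [0.5119, 0.0235, 0.2059]
tcp_rot: [-2.981, -0.581, -0.535]
wrist_force: [-0.1, -0.1, -2.5]
opening: 0.677
finger_force: 30.0
```

Run:
```python
from h import *
d,w=plan((.598,-.268,.16),73.5,20)
```

```text
shift cm [-4.43 30.21  3.57] rot deg [ 1.821e+01  2.000e-02 -4.820e+01]
```

Request:
arm_command --steps '[-0.2,1.2,0.1,0.7,0,-1.9,-0.5,3.6,0.4,2.2,0,-5.8,-0.9,6,0.7,3.6,0,-9.6,-1.3,9.1,1.1,5.5,0,-14.5,-1.8,12.1,1.4,7.3,0,-19.3,-2.2,15.1,1.8,9.1,0,-24.1,-2.7,18.1,2.1,10.9,0,-28.9,-3.1,21.1,2.5,12.7,0,-33.7,-3.5,24.2,2.9,14.6,0,-38.6,-4,27.2,3.2,16.4,0,-43.4,-4.3,29.3,3.5,17.7,0,-46.8,-4.4,30.2,3.6,18.2,0,-48.2,-4.4,30.2,3.6,18.2,0,-48.2,-4.4,30.2,3.6,18.2,0,-48.2,-4.4,30.2,3.6,18.2,0,-48.2]'

```text
t: 12.77
ee_pos: [0.5948, -0.2664, 0.1536]
tcp_rot: [-2.325, -1.732, -0.401]
wrist_force: [-0.7, 0.1, -2.1]
opening: 0.677
finger_force: 30.0
```

Run:
```python
from h import *
from workcell import get_image
d=get_image("wrist");s=get_image("scene");np.savez("wrist7.npz",**d);np.savez("scene7.npz",**s)
a=cv2.resize(d["pixels"],(480,360));b=cv2.resize(s["pixels"][150:270,110:270],(320,240));b=np.vstack([b,np.zeros((120,320,3),np.uint8)])
cv2.imwrite("pics/w7.png",np.hstack([a,b])[...,::-1])
plan((.598,-.268,.06),73.5,20)
```

```text
shift cm [-3.3   0.4   8.86] rot deg [-0.41  0.07 -0.14]
```

View pics/w7.png

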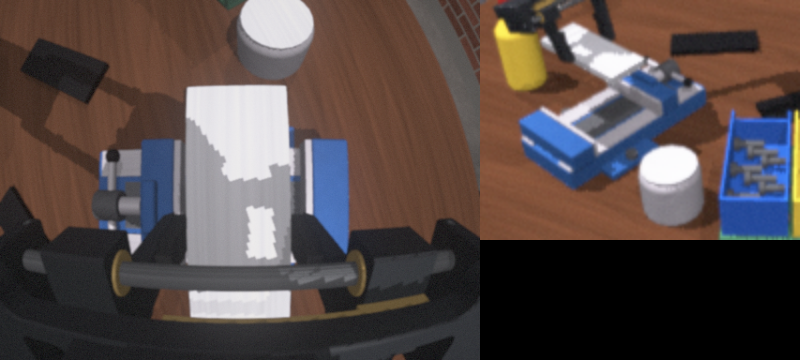

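The blank is held level over the vise, parallel to the jaws (left: sliding-jaw face near column 181, fixed-jaw face near column 305 at row 141; blank 186–290). The scene crop agrees.

Run:
```python
from h import *
d=load("wrist7.npz")
g=d["pixels"].astype(int)
for v in (152,165,180):
    row=g[v,100:400];print(v,[(100+i,*row[i]) for i in list(range(84,104))+list(range(205,245,1))][::2])
for z in(.058,.062):
    P=onplane(d,np.array([(181,141),(304,140)])*512/480,z);e=P[1]-P[0];m=P.mean(0)
    hd=np.array([np.cos(np.radians(73.5)),np.sin(np.radians(73.5))])
    print(P.round(4),np.linalg.norm(e),np.degrees(np.arctan2(e[1],e[0])),m[:2]-.063*hd)
```

```text
152 [(184, np.int64(57), np.int64(71), np.int64(103)), (186, np.int64(115), np.int64(114), np.int64(125)), (188, np.int64(145), np.int64(141), np.int64(148)), (190, np.int64(145), np.int64(140), np.int64(150)), (192, np.int64(121), np.int64(119), np.int64(125)), (194, np.int64(84), np.int64(80), np.int64(83)), (196, np.int64(87), np.int64(76), np.int64(76)), (198, np.int64(130), np.int64(125), np.int64(129)), (200, np.int64(166), np.int64(165), np.int64(169)), (202, np.int64(165), np.int64(160), np.int64(167)), (305, np.int64(234), np.int64(233), np.int64(235)), (307, np.int64(221), np.int64(220), np.int64(225)), (309, np.int64(94), np.int64(102), np.int64(132)), (311, np.int64(68), np.int64(82), np.int64(121)), (313, np.int64(71), np.int64(77), np.int64(104)), (315, np.int64(83), np.int64(71), np.int64(70)), (317, np.int64(84), np.int64(67), np.int64(67)), (319, np.int64(82), np.int64(71), np.int64(67)), (321, np.int64(83), np.int64(75), np.int64(77)), (323, np.int64(89), np.int64(84), np.int64(88)), (325, np.int64(157), np.int64(151), np.int64(161)), (327, np.int64(213), np.int64(2
[... 3064 characters left out ...]
, np.int64(214), np.int64(207), np.int64(218)), (329, np.int64(219), np.int64(215), np.int64(222)), (331, np.int64(219), np.int64(213), np.int64(221)), (333, np.int64(134), np.int64(138), np.int64(164)), (335, np.int64(76), np.int64(108), np.int64(170)), (337, np.int64(78), np.int64(112), np.int64(179)), (339, np.int64(78), np.int64(113), np.int64(180)), (341, np.int64(78), np.int64(113), np.int64(179)), (343, np.int64(80), np.int64(114), np.int64(181))]
[[ 0.563  -0.1846  0.058 ]
 [ 0.6764 -0.2173  0.058 ]] 0.11796344792568662 -16.068823839778403 [ 0.6017832  -0.26136383]
[[ 0.5636 -0.1856  0.062 ]
 [ 0.6752 -0.2178  0.062 ]] 0.11614085780331558 -16.068823839778414 [ 0.60153535 -0.26210775]
```

Request:
arm_command --steps '[0,0.3,0.2,0,0,0,-0.5,0.6,1.5,0,0,0,-1.2,0.6,3.3,0,0,0,-1.9,0.6,5.1,0,0,0,-2.6,0.6,7,0,0,0,-3.1,0.6,8.4,0,0,0,-3.4,0.6,9.2,0,0,0,-3.5,0.6,9.6,0,0,0,-3.5,0.6,9.6,0,0,0,-3.5,0.6,9.6,0,0,0]'

```text
t: 13.7
ee_pos: [0.6012, -0.2695, 0.0531]
tcp_rot: [-2.326, -1.735, -0.403]
wrist_force: [0.9, 0.7, -1.0]
opening: 0.675
finger_force: 30.0
```

Run:
```python
from h import *
from workcell import readout
s=readout.state();print(s["ee_pos"],s["wrist_force"])
plan((.600,-.268,.045),73.9,20)
```

```text
[ 0.60115247 -0.2694563   0.05314195] [ 0.85518148  0.70698216 -1.01793965]
shift cm [-0.18 -0.15  0.8 ] rot deg [-0.17  0.1  -0.5 ]
```

Request:
arm_command --steps '[-0.1,0,0.2,0,0,0,-0.15,-0.1,0.4,0,0,0,-0.2,-0.1,0.6,0,0,0,-0.25,-0.1,0.7,0,0,0,-0.25,-0.1,0.7,0,0,0]'

```text
t: 14.12
ee_pos: [0.5995, -0.2689, 0.045]
tcp_rot: [-2.326, -1.734, -0.402]
wrist_force: [0.2, -0.7, -3.3]
opening: 0.674
finger_force: 30.0
```

Request:
arm_command --steps '[-0.03,0,0.1,0,0,0,-0.07,0,0.2,0,0,0,-0.07,0,0.2,0,0,0,-0.07,0,0.2,0,0,0]'

```text
t: 14.45
ee_pos: [0.5996, -0.2689, 0.0429]
tcp_rot: [-2.326, -1.734, -0.402]
wrist_force: [-0.5, 0.6, -2.6]
opening: 0.672
finger_force: 30.0
```

Request:
arm_command --steps '[-0.04,0,0.1,0,0,0,-0.04,0,0.1,0,0,0,-0.04,0,0.1,0,0,0]'

```text
t: 14.7
ee_pos: [0.5998, -0.269, 0.0424]
tcp_rot: [-2.326, -1.735, -0.403]
wrist_force: [-0.5, 0.2, 0.4]
opening: 0.674
finger_force: 30.0
```

Request:
arm_command --steps '[-0.03,0,0.08,0,0,0,-0.03,0,0.08,0,0,0,-0.03,0,0.08,0,0,0]'

```text
t: 14.95
ee_pos: [0.5998, -0.269, 0.0423]
tcp_rot: [-2.326, -1.735, -0.403]
wrist_force: [-2.2, 1.3, 5.0]
opening: 0.67
finger_force: 30.0
```

Request:
arm_command --steps '[0,0,0,0,0,0,0,0,0,0,0,0,0,0,0,0,0,0,0,0,0,0,0,0,0,0,0,0,0,0,0,0,0,0,0,0]' --claw 7.0

```text
t: 15.45
ee_pos: [0.5996, -0.2689, 0.0409]
tcp_rot: [-2.326, -1.734, -0.402]
wrist_force: [0.1, -0.4, 0.4]
opening: 0.795
finger_force: 0.0
```

Request:
arm_command --steps '[0.1,0,-0.5,0,0,0,0.3,0,-1.5,0,0,0,0.5,0,-3,0,0,0,1,0,-6,0,0,0,1.5,0,-10,0,0,0,2,0,-14,0,0,0,2,0,-16,0,0,0,2,0,-16,0,0,0,2,0,-16,0,0,0]'

```text
t: 16.2
ee_pos: [0.5915, -0.3051, 0.2022]
tcp_rot: [-2.33, -1.738, -0.405]
wrist_force: [0.3, -0.1, -0.8]
opening: 0.795
finger_force: 0.0
```

Run:
```python
from h import *
from workcell import get_image,readout
d=get_image("wrist");t=get_image("top");np.savez("wrist8.npz",**d);np.savez("top8.npz",**t);d["fish"]=1
print(readout.state()["ee_pos"],readout.state()["wrist_force"])
b=cv2.resize(t["pixels"][120:230,280:410],(390,330))
cv2.imwrite("pics/w8.png",np.hstack([cv2.resize(d["pixels"],(410,308))[:308],b[:308]])[...,::-1])
g=d["pixels"].astype(int);m=((g.min(2)>110)&(g.max(2)-g.min(2)<25)).astype(np.uint8)
# hub pre-push pose: gripper closed, pointing along vise +x, tilt from vertical
```

```text
[ 0.5898344  -0.30313227  0.19794424] [-0.15986681  0.1833993  -0.69786077]
```

View pics/w8.png

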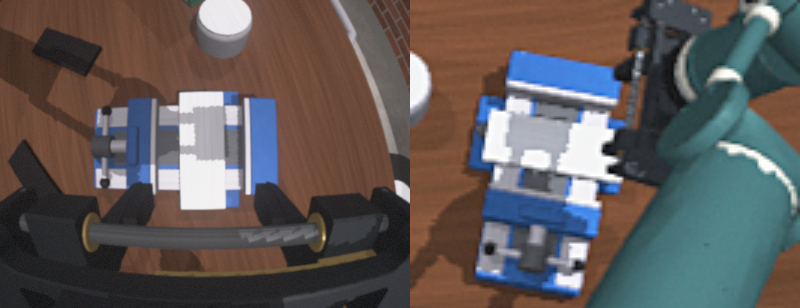

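The blank lies flat between the jaws, parallel to them and central (left: blank at columns 180–226, jaws at 155 and 243). The hub end face is at the left, column 93, with the tommy bar just inside it.

Run:
```python
from h import *
w=load("wrist8.npz");P=onplane(w,np.array([(93,146)])*512/410,.054);print("hub",P)
plan((.42,-.209,.14),-16.2,0)
```

```text
hub [[ 0.45606061 -0.21798678  0.054     ]]
shift cm [  1.92 -18.91   7.02] rot deg [-15.92 -15.32  88.62]
```

Request:
arm_command --steps '[0.3,-2.4,0.9,-2,-1.9,11,0.3,-2.4,0.9,-2,-1.9,11,0.5,-4.8,1.8,-4,-3.8,22,0.5,-4.8,1.8,-4,-3.8,22,0.8,-7.2,2.7,-6,-5.7,33,0.8,-7.2,2.7,-6,-5.7,33,1,-9.6,3.6,-8,-7.6,44,1,-9.6,3.6,-8,-7.6,44,1.2,-12,4.5,-10,-9.6,55,1.2,-12,4.5,-10,-9.6,55,1.5,-14.4,5.4,-12,-11.5,66,1.5,-14.4,5.4,-12,-11.5,66,1.7,-16.8,6.3,-14,-13.4,77,1.7,-16.8,6.3,-14,-13.4,77,1.9,-18.9,7,-15.9,-15.3,88.6,1.9,-18.9,7,-15.9,-15.3,88.6,1.9,-18.9,7,-15.9,-15.3,88.6,1.9,-18.9,7,-15.9,-15.3,88.6]' --claw 0

```text
t: 17.8
ee_pos: [0.42, -0.2087, 0.1388]
tcp_rot: [-3.11, 0.436, 0.002]
wrist_force: [0.0, -0.1, 0.4]
opening: 0.004
finger_force: 0.0
```

Run:
```python
from h import *
from workcell import get_image,readout
s=readout.state();print(s["ee_pos"],s["opening"],s["joint_positions"].round(2))
d=get_image("wrist");np.savez("wrist9.npz",**d)
plan((.42,-.209,.046),-16.2,0)
```

```text
[ 0.42001421 -0.20865746  0.13883052] 0.004416848261699065 [-0.51 -0.04  2.14  0.    1.05  1.33]
shift cm [-0.03  0.01  9.33] rot deg [-0.06  0.03  0.2 ]
```

Request:
arm_command --steps '[0,0,2,0,0,0,0,0,4.5,0,0,0,0,0,7,0,0,0,0,0,8.7,0,0,0,0,0,9.2,0,0,0,0,0,9.2,0,0,0]'

```text
t: 18.35
ee_pos: [0.4195, -0.2091, 0.0465]
tcp_rot: [-3.109, 0.44, 0.004]
wrist_force: [0.0, -0.8, -0.4]
opening: 0.005
finger_force: 0.0
```

Request:
arm_command --steps '[0.5,0,0,0,0,0,1,0,0,0,0,0,1.5,0,0,0,0,0,2,0,0,0,0,0,2.5,0,0,0,0,0,3,0,0,0,0,0,3.5,0,0,0,0,0,4,0,0,0,0,0]'

```text
t: 19.02
ee_pos: [0.459, -0.2207, 0.0483]
tcp_rot: [-3.11, 0.442, 0.001]
wrist_force: [-4.5, 0.2, 3.6]
opening: 0.003
finger_force: 2.0
```

Request:
arm_command --steps '[0.3,0,0,0,0,0,0.7,0,0,0,0,0,1,0,0,0,0,0,1.3,0,0,0,0,0,1.7,0,0,0,0,0,2,0,0,0,0,0,2.3,0,0,0,0,0,2.7,0,0,0,0,0,3,0,0,0,0,0,3.3,0,0,0,0,0,3.5,0,0,0,0,0,3.5,0,0,0,0,0]'

```text
t: 20.02
ee_pos: [0.4929, -0.2306, 0.0481]
tcp_rot: [-3.11, 0.442, -0.001]
wrist_force: [-3.6, -0.3, 1.4]
opening: 0.003
finger_force: 1.8
```

Request:
arm_command --steps '[0.2,0,0,0,0,0,0.4,0,0,0,0,0,0.6,0,0,0,0,0,0.8,0,0,0,0,0,0.8,0,0,0,0,0]'

```text
t: 20.43
ee_pos: [0.5004, -0.2328, 0.0481]
tcp_rot: [-3.11, 0.442, -0.001]
wrist_force: [-4.1, -0.5, 1.6]
opening: 0.005
finger_force: 1.9
```

Request:
arm_command --steps '[0.15,0,0,0,0,0,0.3,0,0,0,0,0,0.3,0,0,0,0,0]'

```text
t: 20.68
ee_pos: [0.5017, -0.2332, 0.0481]
tcp_rot: [-3.11, 0.441, 0.005]
wrist_force: [-8.9, 0.9, 6.7]
opening: 0.002
finger_force: 4.5
```

Request:
arm_command --steps '[0.15,0,0,0,0,0,0.3,0,0,0,0,0,0.3,0,0,0,0,0]'

```text
t: 20.93
ee_pos: [0.5017, -0.2332, 0.0481]
tcp_rot: [-3.109, 0.441, 0.015]
wrist_force: [-18.2, 2.1, 14.5]
opening: 0.002
finger_force: 9.1
```

Run:
```python
from h import *
from workcell import get_image
t=get_image("top");d=get_image("wrist");np.savez("wrist10.npz",**d)
g=d["pixels"].astype(int)
# profile along the tool-x direction (image column at the centre): bright blank and blue jaws
for c in(215,300):
    col=g[:,c];lab=''.join('W' if p.min()>185 else 'b' if p[2]>p[0]+40 else 'g' if p.min()>100 else '.' for p in col);print(c,lab)
```

```text
215 WWWWWWWWWWWWWWWWWWWWWWWWWWWWWWWWWWWWWWWWWWWWWWWWWWWWWWWWWWWWgbbbbbbbbbbbbbbbbbbbbbbbbbbbbbbbbbbbbbbbbbbbbbbbbbbbbbbbbbbbbbbbbbbbbbbbbbb.........g.....ggggg.....gg..ggggggg.......................ggggggWWWWWWWWgggg............................................................................................................................................................................
300 WWWWWWWWWWWWWWWWWWWWWWWWWWWWWWWWWWWWWWWWWWWWWWWWWWWWWWWWWWWWWgbbbbbbbbbbbbbbbbbbbbbbbbbbbbbbbbbbbbbbbbbbbbbbbbbbbbbbbbbbbbbbbbbbbbbbbbbbbbbbbbbbbbbbbbbbbbbbbbbbbbbbbbbbbbbbbbbbbbbbbbbbbbbbbbbbb.ggggggWWWWWWWWggggbbbbbbb.bbbbbbbbbbbbbbbb.bbb.b..............................................................................................................................................
```

Request:
arm_command --steps '[-0.5,0,0,0,0,0,-1.5,0,0,0,0,0,-3,0,0,0,0,0,-4.5,0,0,0,0,0,-5,0,-3,0,0,0,-5,0,-7,0,0,0,-5,0,-11,0,0,0,-5,0,-15,0,0,0,-5,0,-19,0,0,0,-5,0,-22,0,0,0,-5,0,-22,0,0,0,-5,0,-22,0,0,0]'

```text
t: 22.03
ee_pos: [0.4601, -0.2214, 0.2716]
tcp_rot: [3.108, -0.441, 0.014]
wrist_force: [0.0, 1.0, -0.4]
opening: 0.001
finger_force: 0.0
```

Run:
```python
from h import *
from workcell import get_image
d=get_image("wrist");np.savez("wrist11.npz",**d);d["fish"]=1
g=d["pixels"].astype(int);m=((g.min(2)>130)&(g.max(2)-g.min(2)<30)).astype(np.uint8)
P=project(d,[.613,-.265,.048])[0];print(P)
cs,_=cv2.findContours(cv2.morphologyEx(m,2,np.ones((5,5))),0,1)
for c in cs:
    if cv2.contourArea(c)>600 and cv2.pointPolygonTest(c,tuple(P),True)>-15:
        b=cv2.boxPoints(cv2.minAreaRect(c));Q=onplane(d,b,.048);print(cv2.contourArea(c),b.round(0).tolist(),Q.round(3)[:,:2].tolist(),Q.mean(0))
print("expected centre",np.array([.6015,-.262])+.0305*np.array([.96,-.279]))
```

```text
[252.36333792  40.47020435]
5885.0 [[191.0, 54.0], [191.0, 6.0], [321.0, 7.0], [321.0, 55.0]] [[0.62, -0.187], [0.682, -0.205], [0.636, -0.362], [0.574, -0.342]] [ 0.62795374 -0.27425503  0.048     ]
expected centre [ 0.63078   -0.2705095]
```

```bash
python3 -c "
from workcell import manip
print(manip.finish_job())"
```

```text
the job is handed in; nothing more can be done
None
```

The job is handed in at about 22 s of the 64 allowed, no verdict was returned: the top blank is out of the rack, flat on the vise bed, and nipped square between the jaws about 4 mm from mid-jaw by the last wrist image, with no sign in the pictures that the lower blanks, flats, tin, bottle or hammer moved.

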